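Crank down the raised leg of an instrument stand

TASK

The small instrument stand on the counter has two crank-down legs at its front corners, and one of them is still raised, its foot hanging clear of the steel plate under it. Turn the crank of that leg clockwise (seen from above) until its foot stands on the plate and the crank begins to turn harder, give it roughly another eighth of a turn (not a quarter) so that the foot bears firmly, and let go of the crank. Leave the crank of the other leg, which already stands, alone.

Things in the scene. Friction and masses are not known exactly. Their poses are not given: they have to be found in the camera images.
- jack_hub (a point): fixed point on the upright crank axis of the raised leg, 166 mm above the counter. The leg: an aluminium tube with a 44 mm square grey gear head, bracketed to a front corner of the stand (grey deck 150 x 200 mm, 90 mm high; the blue slide box on it tops out at 128 mm). The leg at the other front corner looks alike, but its foot is down. Which corner is which varies.
- jack_knob (a point): middle of the black round knob standing upright on the end of the raised leg's crank arm, 45 mm out from the axis, always 194 mm above the counter. It is 18 mm across, spans 171 to 217 mm in height, and spins freely on its pin, so a gripper of constant yaw can hold it from above all the way round. Top of the steel arm below it: 170 mm.
- jack_crank (a joint): crank angle, rad, growing clockwise seen from above, which lowers the foot 6 mm per rad. It drags with about 0.27 N m (6 N at the knob) and stays where it is left; once the foot stands, the drag grows by 0.024 N m (0.5 N at the knob) per further mm. There is no stop until far past first touch.
- jack_foot: foot of the raised leg: black rubber disc 38 mm across, 8 mm thick, on the crank's axis; origin at the centre of its underside. It starts 15 to 30 mm over the plate. Above it sits a spring of 4 N/mm: after first touch the foot stays and the leg presses into the spring, so a further 0.33 to 1.67 rad of crank load it with 8 to 40 N.
- jack_plate: loose steel plate 60 x 60 x 6 mm on the counter under the raised leg; origin at the centre of its underside (its top is 6 mm higher).
- other_knob (a point): middle of the like knob on the crank of the other leg, which already stands on its own plate; same heights and sizes. To be left where it is.

How it is judged (in metres and radians):
At the end, for the whole second after the job is handed in: The foot of the leg that was raised bears on its plate with 8 to 40 N (its crank left 0.33 to 1.67 rad past first touch) (contact force between jack_foot and jack_plate between 8 and 40 N).
It fails at once if the raised leg is overloaded: its foot presses on the plate with more than 45 N (contact force between jack_foot and jack_plate above 45 N).
It fails at once if the crank of the other leg is moved: its knob shifts by more than 20 mm (distance of other_knob from where it was at the start of the episode above 0.02 m).
It also fails if it takes over 48 s, if anything falls off the work surface, if the arm or the gripper's body presses on something with over 40 N, if the wrist force passes 120 N, or if a joint passes its speed limit or range.

ROBOT

A 6-joint arm with a two-finger parallel gripper is mounted at the origin on a cart in front of the work surface, level with it; the furniture and walls round the work are solid. World frame = base frame: x ahead of the robot, y to its left, z up, the work surface at z = 0. Lengths are in mm, angles in degrees, forces in N, time in s.
With the tool pointing down it reaches from about 300 to 850 mm from the base axis. Payload 4.2 kg.
Tool frame: the origin (TCP) lies midway between the tips of the shut fingers; the grasp point (between the pads) lies 19 mm behind it (env.grasp_offset is the distance from the TCP to the grasp point, in mm); z points along the fingers, y is the line along which they close (so a half turn about z gives the same grasp; the last joint's range is limited). The gripper opens to 91 mm and grips with 3 to 60 N. Pads are 32 mm wide; open, the fingers measure 118 mm over their backs; the gripper's body (76 mm by 178 mm) begins 60 mm behind the grasp point.
Start: joints at [74.828, 18.312, 89.639, -0, 72.044, -1.146], TCP at [139.36, 557.873, 213.976] pointing down, gripper open.
Joint ranges: [-177.97, 177.97], [-48.28, 115.42], [12.27, 149.76], [-77.06, 257.06], [2.81, 150.46], [-146.56, 146.56]. Speed limits (degrees/s): [147.25, 147.25, 180, 180, 180, 180].

INTERFACE

Orientations are given as [roll, pitch, yaw] about the fixed x, y, z axes, in that order (R = Rz(yaw) Ry(pitch) Rx(roll)).
In Python, from workcell import env, optics gives the robot as it stands. The module is installed in compiled form; this text tells all that it offers.
- The arm moves only by the tool send_rows, never from a script. Its argument "targets" is a list that holds one entry, the list of rows, each a list of 7 numbers: the turn, a rotation vector about the world's x, y, z scaled (see below), then the shift along the world's x, y, z scaled (see below), then the closure, from -1 (fully open) to 1 (shut). In form: [[[rx, ry, rz, x, y, z, gripper], ...]]. A call has 1 to 12 rows; each row shifts and turns the commanded pose from where the row before left it; what a row does not reach is not made up. The controller multiplies each number of a shift by 0.2 m and each number of a turn by pi/2 rad. A row lasts 1/10 s, in which the tool goes at most 50 mm and 8.59 degrees, less where a joint would pass 70% of its speed; a pose out of reach is approached as far as the arm can. A call with a number of a shift or a turn outside -1 to 1 is refused whole. A call with a gripper value outside its range is refused whole. The fingers move at their own pace and stop on an object; "grip_force" is the grip in N (left out, the last holds). Time passes only in rows, so rows that do not move let the fingers close. It gives the time, the measured TCP pose, the force, the opening and the grip force at its end, in the units of the state.
- env.state(): the state, without advancing time (a new reading comes with each control period).
- optics.grab_frame(name): name is "scene" or "top" or "wrist"; returns (picture, depth): 480x640x3 uint8, red, green, blue; 480x640 float32, mm along the optical axis (not along the pixel's ray), 0 where there is no reading.
- optics.camera_info(name): a dict with "camera_matrix" (3x3 intrinsics, pixels), "R" (3x3) and "t" (3): a world point X has camera coordinates R X + t; the wrist camera has in their place "mount" (4x4, takes a point from camera to tool coordinates, whose origin is the TCP and whose axes are the flange's). Camera axes: x right, y down, z forward; pixel columns grow to the right and rows downward; lengths in mm; the calibration is good to about 2 mm. The wrist camera is an equidistant fisheye: a pixel r from the principal point sees the ray r / f radians off the axis. A picture is of the moment at which its call begins: read the wrist's pose just before it. camera_info takes no time and is no camera call.
- env.job_done(): hands the job in; it is judged then, once.
Trained networks look in the newest picture that a camera, given by its name, has taken for a name from the list of things; names that differ only in an ending like _2 or _b are one class to them, and where a whole thing is asked for, a point or a joint stands for the part that bears it (a point fixed in the world has none). Each returns a list of dicts, best first, with "conf" (0 to 1); they miss things now and then, are a little off and sometimes report something else, mostly with a low value. They report only what shows in the picture. A call takes as long as a camera call.
- optics.silhouettes(camera, name): "mask" (480x640 bool, what is visible of it) and "at" ([column, row] in pixels, amid what is visible of it).
- optics.place_of(camera, name): "at" ([column, row] in pixels: a listed point, or the origin of a listed thing).
The state is a dict: "time_s": time; "qpos": joint angles; "qvel": joint speeds; "effort": joint torques, N m; "ee_pos": TCP position; "ee_rot": TCP orientation; "force": force on the tool from outside, world axes, zero at the start; "torque": the same for the moment, N m; "gripper_width": finger opening in mm; "gripper_force": force on a finger pad.
Only numpy, scipy, OpenCV 4.12 (cv2) and the standard library are available. Lean on these libraries where they do the work, as an engineer would, in place of code of your own. Each camera call takes 0.05 s, during which the arm holds its last target. There are 200 camera calls.

## Working session

There is one attempt and no reset: what is moved stays moved. The work goes in short steps, Python scripts to look and compute and a tool call to move; the robot and the scene stay as the last step left them, time stands still between calls to the robot, and variables do not carry over. Pictures are saved under pics/ and viewed, at most 10 in all, crops included, and the job is handed in when it is done.

Besides the shell and the picture viewer there is one more tool, called after "Emit:" as name([rows], argument=value, ...), one row to a line, values as JSON. send_rows: Moves the arm, as the interface text tells. Its arguments: {"type":"object","properties":{"targets":{"type":"array"},"grip_force":{"type":"number"}},"required":["targets"]}

```bash
mkdir -p pics
cat > h.py <<'E'
import numpy as np, cv2
from workcell import env, optics
def ray(cam,px):
    i=optics.camera_info(cam);K=np.array(i["camera_matrix"]);R=np.array(i["R"]);t=np.array(i["t"])
    d=R.T@np.linalg.inv(K)@np.array([px[0],px[1],1.]);return -R.T@t,d
def at_z(cam,px,z):
    o,d=ray(cam,px);return o+d*(z-o[2])/d[2]
def proj(cam,X):
    i=optics.camera_info(cam);p=np.array(i["camera_matrix"])@(np.array(i["R"])@np.array(X)+np.array(i["t"]));return p[:2]/p[2]
E
python3 - <<'E'
from h import *
for c in("scene","top"):
    p,d=optics.grab_frame(c);cv2.imwrite(f"pics/{c}0.png",p[:,:,::-1]);np.save(f"pics/{c}0.npy",d)
    for n,z in(("jack_hub",166),("jack_knob",194),("other_knob",194),("jack_foot",20),("jack_plate",0)):
        for r in optics.place_of(c,n)[:3]: print(c,n,round(r["conf"],2),np.round(r["at"],1),np.round(at_z(c,r["at"],z)))
s=env.state();print(s)
E
```

```text
scene jack_hub 0.6 [264.8 211.4] [569. -37. 166.]
scene jack_knob 0.64 [239.5 201.5] [580.   5. 194.]
scene other_knob 0.71 [353.8 134.9] [ 561. -330.  194.]
scene jack_foot 0.61 [268.6 303.4] [571. -41.  20.]
scene jack_plate 0.85 [270.1 316.2] [568. -39.  -0.]
top jack_hub 0.76 [263.3 237.6] [560. -30. 166.]
top jack_knob 0.91 [232.9 223.6] [577.  10. 194.]
top other_knob 0.71 [474.2 216.7] [ 562. -337.  194.]
top jack_foot 0.46 [273. 256.] [560. -32.  20.]
top jack_plate 0.78 [271.7 254.5] [567. -28.   0.]
{'time_s': 0.6, 'qpos': array([ 7.48286648e+01,  1.83132166e+01,  8.96398739e+01, -4.85150582e-04,
        7.20446397e+01, -1.14514161e+00]), 'qvel': array([ 0.0688452 , -0.0222087 , -0.04731908, -0.01936622, -0.00890304,
        0.06382509]), 'effort': array([ 7.63560110e-04, -4.12122381e+01, -2.32139933e+01,  7.28518143e-02,
        3.76067497e-02, -1.08510815e-05]), 'ee_pos': array([139.35629328, 557.86448766, 213.95678222]), 'ee_rot': array([1.79997740e+02, 5.06798302e-04, 1.65973956e+02]), 'force': array([-0.58161634, -1.00655616,  0.09356935]), 'torque': array([-0.02292695, -0.08349328, -0.04463627]), 'gripper_force': 0.0, 'gripper_width': 91.34919304490874}
```

Run:
```python
import cv2,numpy as np
a=cv2.imread("pics/scene0.png");b=cv2.imread("pics/top0.png")
cv2.imwrite("pics/both.png",np.hstack([cv2.resize(a[80:380,150:450],(400,400)),cv2.resize(b[100:400,200:500],(400,400))]))
```

```text
(no output)
```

View pics/scene0.png

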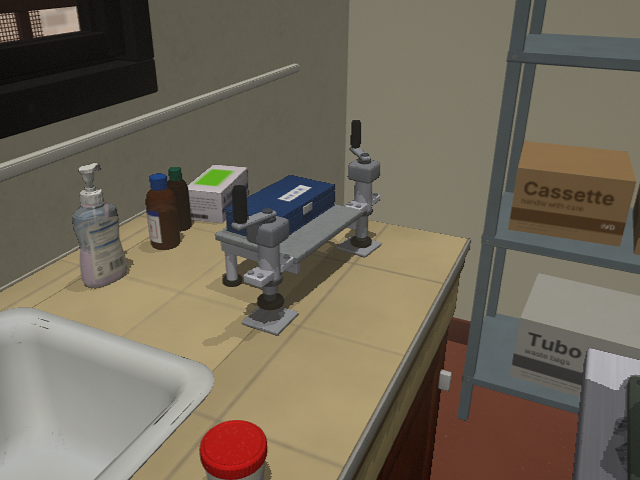

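View pics/top0.png

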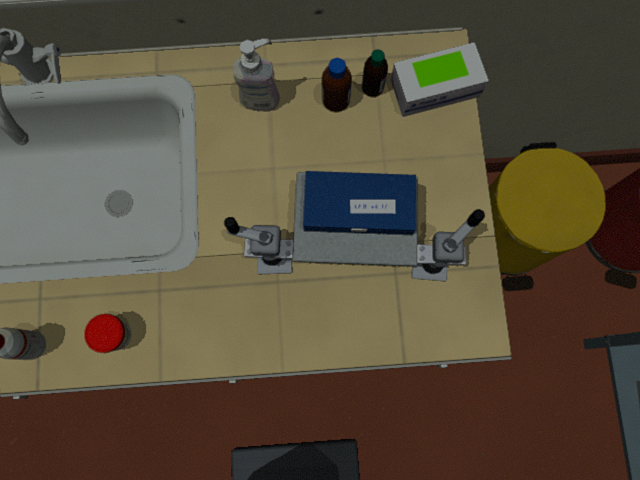

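The left leg (top picture, about 263,240) is the raised one: its foot hangs clear of the plate in the scene view (268,303 against 270,318). Its knob is at (232,225) in the top view, and the right leg's foot is down. Next I refine the positions with depth.

```bash
cat >> h.py <<'E'
def cloud(cam,d):
    i=optics.camera_info(cam);K=np.array(i["camera_matrix"]);R=np.array(i["R"]);t=np.array(i["t"])
    v,u=np.mgrid[:480,:640];P=np.stack([(u-K[0,2])/K[0,0]*d,(v-K[1,2])/K[1,1]*d,d],-1)
    W=(P-t)@R; W[d<=0]=np.nan; return W
E
python3 - <<'E'
from h import *
for c in("scene","top"):
    W=cloud(c,np.load(f"pics/{c}0.npy"))
    def sel(x0,x1,y0,y1,z0,z1):
        m=(W[...,0]>x0)&(W[...,0]<x1)&(W[...,1]>y0)&(W[...,1]<y1)&(W[...,2]>z0)&(W[...,2]<z1);p=W[m]
        return len(p),np.round(p.mean(0),1),np.round(np.percentile(p,[3,97],axis=0),1).tolist()
    print(c,"knobtop",sel(550,610,-10,40,209,222))
    print("knob",sel(550,610,-10,40,178,222))
    print("head",sel(530,600,-65,-2,155,164))
    print("headtop",sel(530,600,-65,-2,120,185))
    print("plate",sel(520,620,-80,20,3,9))
    print("foot",sel(520,620,-80,20,13,50))
E
```

```text
scene knobtop (137, array([572.9,  17.6, 214.6]), [[566.9, 8.7, 209.5], [580.8, 23.3, 218.3]])
knob (471, array([572. ,  18.7, 199.8]), [[566.4, 10.4, 179.4], [580.9, 23.4, 218.0]])
head (311, array([551.4, -21.7, 158.4]), [[540.0, -43.9, 155.2], [568.6, -6.9, 163.0]])
headtop (1313, array([554.2, -17.3, 150.2]), [[538.5, -41.4, 122.5], [578.1, -5.0, 171.8]])
plate (963, array([559.9, -24.4,   6.6]), [[534.2, -55.7, 3.8], [590.7, -0.3, 8.3]])
foot (369, array([557.4, -22.3,  38.2]), [[543.5, -41.6, 31.7], [576.1, -10.7, 47.4]])
top knobtop (122, array([573.1,  11.6, 215.8]), [[566.5, 4.6, 210.5], [580.5, 19.1, 219.5]])
knob (192, array([571.4,  10.7, 207.9]), [[565.8, 3.7, 181.9], [580.0, 18.9, 219.1]])
head (505, array([558.1, -32.8, 158.2]), [[540.6, -50.5, 155.5], [580.0, -10.7, 162.2]])
headtop (974, array([558. , -29.7, 160.3]), [[538.3, -51.7, 140.7], [579.9, -5.4, 172.9]])
plate (468, array([545.4, -31.3,   5.6]), [[523.3, -65.5, 3.2], [601.0, 11.2, 8.7]])
foot (85, array([546.9, -30.6,  37.2]), [[542.2, -44.3, 32.7], [551.7, -15.4, 41.1]])
```

Emit:
send_rows([
  [[0,0,-0.0912,0.22,-0.23,0.1,-0.6],[0,0,-0.0912,0.22,-0.23,0.1,-0.6],[0,0,-0.0912,0.22,-0.23,0.1,-0.6],[0,0,-0.0912,0.22,-0.23,0.1,-0.6],[0,0,-0.0912,0.22,-0.23,0,-0.6],[0,0,-0.0912,0.22,-0.23,0,-0.6],[0,0,-0.0912,0.22,-0.23,0,-0.6],[0,0,-0.0912,0.22,-0.23,0,-0.6],[0,0,-0.0912,0.22,-0.23,0,-0.6],[0,0,0,0,-0.23,0,-0.6]],
], grip_force=35)

```text
time_s: 1.6
ee_pos: [447.7, 192.0, 273.5]
ee_rot: [179.9, -0.0, 91.9]
force: [0.1, -0.7, -0.7]
gripper_width: 73.0
gripper_force: 0.0
```

Emit:
send_rows([
  [[0,0,0,0.13,-0.19,0.05,-0.6],[0,0,0,0.13,-0.19,0.05,-0.6],[0,0,0,0.13,-0.19,0,-0.6],[0,0,0,0.13,-0.19,0,-0.6],[0,0,0,0,-0.15,0,-0.6],[0,0,0,0,0,0,-0.6],[0,0,0,0,0,0,-0.6]],
])

```text
time_s: 2.3
ee_pos: [548.0, 11.1, 293.8]
ee_rot: [-180.0, -0.0, 92.0]
force: [0.4, -0.9, 0.4]
gripper_width: 73.0
gripper_force: 0.0
```

```bash
cat >> h.py <<'E'
from scipy.spatial.transform import Rotation as Ro
def wray(px,s):
    i=optics.camera_info("wrist");K=np.array(i["camera_matrix"]);M=np.array(i["mount"])
    a=(np.array(px)-K[:2,2])/np.array([K[0,0],K[1,1]]);r=np.hypot(*a)
    d=np.array([*(a/r*np.sin(r)),np.cos(r)])
    R=Ro.from_euler("xyz",s["ee_rot"],degrees=True).as_matrix()
    return R@M[:3,3]+s["ee_pos"],R@M[:3,:3]@d
def w_z(px,s,z):
    o,d=wray(px,s);return o+d*(z-o[2])/d[2]
E
python3 - <<'E'
from h import *
s=env.state();p,d=optics.grab_frame("wrist");cv2.imwrite("pics/w1.png",p[:,:,::-1]);np.save("pics/w1.npy",d)
print(s["ee_pos"],s["ee_rot"])
for n,z in(("jack_hub",166),("jack_knob",194),("jack_plate",0)):
    for r in optics.place_of("wrist",n)[:3]: print(n,round(r["conf"],2),np.round(r["at"],1),np.round(w_z(r["at"],s,z),1))
E
```

```text
[547.96629333  11.08650023 293.82866425] [-1.79988747e+02 -4.09322769e-02  9.20169979e+01]
jack_hub 0.69 [329.2 273.4] [561.1 -27.9 166. ]
jack_knob 0.98 [353.  234.6] [576.4  15.4 194. ]
jack_knob 0.59 [328.6 227.5] [557.6  20.3 194. ]
jack_plate 0.76 [325.8 225.4] [561.9 -27.5   0. ]
```

View pics/w1.png

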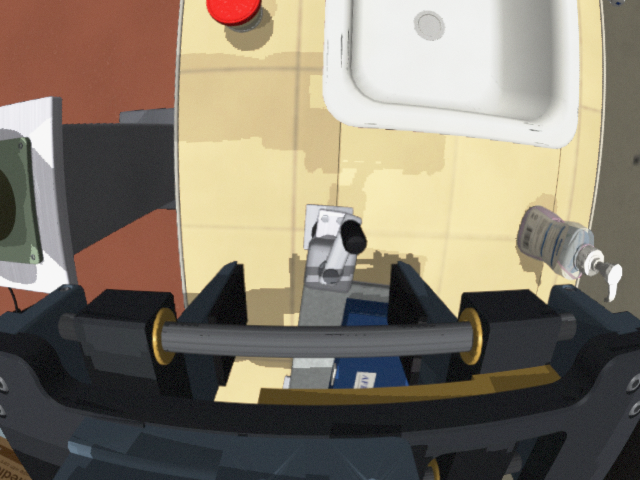

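The wrist view shows the knob at (353,235) and the hub at (330,272), so the knob is at about (576,14) mm and the hub at (561,-29) mm. Lowering over the knob now.

Emit:
send_rows([
  [[0,0,0,0.07,0.01,-0.025,-0.6],[0,0,0,0.07,0.005,-0.04,-0.6],[0,0,0,0,0,-0.1,-0.6],[0,0,0,0,0,-0.1,-0.6],[0,0,0,0,0,-0.1,-0.6],[0,0,0,0,0,-0.1,-0.6],[0,0,0,0,0,-0.1,-0.6],[0,0,0,0,0,0,-0.6]],
])

```text
time_s: 3.3
ee_pos: [574.9, 14.8, 177.1]
ee_rot: [-179.6, -0.0, 92.1]
force: [0.7, -1.0, 0.4]
gripper_width: 73.3
gripper_force: 0.0
```

Run:
```python
from h import *
s=env.state();p,d=optics.grab_frame("wrist");cv2.imwrite("pics/w2.png",p[150:400,150:500,::-1])
print(s["ee_pos"])
for n,z in(("jack_hub",166),("jack_knob",194)):
    for r in optics.place_of("wrist",n)[:2]: print(n,round(r["conf"],2),np.round(r["at"],1),np.round(w_z(r["at"],s,z),1))
```

```text
[574.90868263  14.75087152 177.08772345]
jack_hub 0.77 [289.  355.4] [561.4 -31.  166. ]
jack_knob 0.61 [317.9 311.6] [576.8  13.8 194. ]
```

View pics/w2.png

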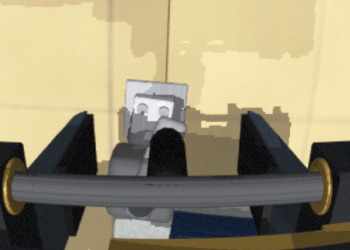

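The knob sits between the open fingers (crop 165,160). Closing.

Emit:
send_rows([
  [[0,0,0,0,0,0.015,0.0],[0,0,0,0,0,0,0.9],[0,0,0,0,0,0,0.9],[0,0,0,0,0,0,0.9],[0,0,0,0,0,0,0.9],[0,0,0,0,0,0,0.9],[0,0,0,0,0,0,0.9],[0,0,0,0,0,0,0.9]],
], grip_force=35)

```text
time_s: 4.25
ee_pos: [575.2, 14.3, 183.9]
ee_rot: [-179.9, 0.0, 92.1]
force: [-2.3, -0.2, 1.2]
gripper_width: 17.3
gripper_force: 35.0
```

Run:
```python
from h import *
H=np.array([561,-30]);k=np.array([575.,14.])
th=np.arctan2(*(k-H)[::-1]);print(np.degrees(th),np.hypot(*(k-H)))
# rows of 0.16 rad (7.2mm)
p0=k
for i in range(1,42):
    a=th-0.16*i;p=H+45*np.array([np.cos(a),np.sin(a)]);dx=(p-p0)/200;p0=p0+np.round(dx,3)*200
    print(i,np.round(dx,3).tolist(),np.round(p).tolist())
```

```text
72.34987578006988 46.17358552246078
1 [0.032, -0.019] [581.0, 10.0]
2 [0.03, -0.019] [587.0, 6.0]
3 [0.028, -0.023] [593.0, 2.0]
4 [0.023, -0.028] [598.0, -4.0]
5 [0.018, -0.031] [601.0, -10.0]
6 [0.014, -0.033] [604.0, -17.0]
7 [0.008, -0.035] [606.0, -24.0]
8 [0.002, -0.036] [606.0, -31.0]
9 [-0.004, -0.036] [605.0, -38.0]
10 [-0.009, -0.034] [603.0, -45.0]
11 [-0.014, -0.033] [601.0, -51.0]
12 [-0.02, -0.03] [597.0, -57.0]
13 [-0.024, -0.027] [592.0, -63.0]
14 [-0.028, -0.023] [586.0, -67.0]
15 [-0.031, -0.017] [580.0, -71.0]
16 [-0.034, -0.013] [573.0, -73.0]
17 [-0.036, -0.007] [566.0, -75.0]
18 [-0.035, -0.001] [559.0, -75.0]
19 [-0.036, 0.005] [552.0, -74.0]
20 [-0.035, 0.01] [545.0, -72.0]
21 [-0.032, 0.015] [538.0, -69.0]
22 [-0.03, 0.021] [532.0, -65.0]
23 [-0.026, 0.025] [527.0, -60.0]
24 [-0.021, 0.029] [523.0, -54.0]
25 [-0.017, 0.031] [520.0, -48.0]
26 [-0.011, 0.035] [517.0, -41.0]
27 [-0.006, 0.035] [516.0, -34.0]
28 [-0.0, 0.036] [516.0, -27.0]
29 [0.005, 0.036] [517.0, -19.0]
30 [0.011, 0.034] [519.0, -13.0]
31 [0.017, 0.032] [523.0, -6.0]
32 [0.021, 0.029] [527.0, -0.0]
33 [0.026, 0.025] [532.0, 5.0]
34 [0.029, 0.021] [538.0, 9.0]
35 [0.033, 0.015] [545.0, 12.0]
36 [0.034, 0.011] [551.0, 14.0]
37 [0.036, 0.005] [559.0, 15.0]
38 [0.036, -0.001] [566.0, 15.0]
39 [0.035, -0.007] [573.0, 13.0]
40 [0.034, -0.012] [580.0, 11.0]
41 [0.031, -0.017] [586.0, 8.0]
```

Emit:
send_rows([
  [[0,0,0,0.032,-0.015,0,0.9],[0,0,0,0.03,-0.019,0,0.9],[0,0,0,0.028,-0.023,0,0.9],[0,0,0,0.023,-0.028,0,0.9],[0,0,0,0.018,-0.031,0,0.9],[0,0,0,0.014,-0.033,0,0.9]],
])

```text
time_s: 4.85
ee_pos: [603.7, -14.1, 183.8]
ee_rot: [-179.8, -0.2, 92.1]
force: [-5.1, 4.2, 3.1]
gripper_width: 17.2
gripper_force: 35.0
```

Emit:
send_rows([
  [[0,0,0,0.007,-0.035,0,0.9],[0,0,0,0.001,-0.036,0,0.9],[0,0,0,-0.004,-0.036,0,0.9],[0,0,0,-0.009,-0.034,0,0.9],[0,0,0,-0.014,-0.033,0,0.9],[0,0,0,-0.02,-0.03,0,0.9],[0,0,0,0,0,0,0.9]],
])

```text
time_s: 5.55
ee_pos: [597.3, -55.1, 183.9]
ee_rot: [180.0, -0.2, 92.1]
force: [-1.1, 4.9, 0.5]
gripper_width: 16.8
gripper_force: 35.0
```

```bash
cat >> h.py <<'E'
def rep(tag=None):
    s=env.state();H=np.array([561,-30]);v=s["ee_pos"][:2]-H;r=np.hypot(*v);e=v/r;t=np.array([e[1],-e[0]])
    f=s["force"][:2]
    print("ang",np.round(np.degrees(np.arctan2(v[1],v[0])),1),"r",round(r,1),"drag",np.round(-f@t,2),"rad",np.round(f@e,2),"z",s["ee_pos"][2],"t",s["time_s"])
    p,d=optics.grab_frame("scene");W=cloud("scene",d)
    m=(W[...,0]>515)&(W[...,0]<610)&(W[...,1]>-75)&(W[...,1]<15)
    # dark foot rim bottom
    g=p.max(2)
    q=m&(W[...,2]>8)&(W[...,2]<60)&(g<70);P=W[q]
    if len(P): print("dark n",len(P),np.round(np.percentile(P[:,2],[1,3,10,50,90,97]),1), np.round(P.mean(0),1))
    if tag: cv2.imwrite(f"pics/{tag}.png",cv2.resize(p[230:350,190:350,::-1],(640,480),interpolation=cv2.INTER_CUBIC))
E
python3 -c "
from h import *
rep('s1')"
```

```text
ang -34.7 r 44.1 drag 3.41 rad -3.65 z 183.85251544804484 t 5.55
dark n 382 [16.7 20.2 22.2 26.8 34.5 43. ] [557.3 -22.4  27.7]
```

View pics/s1.png

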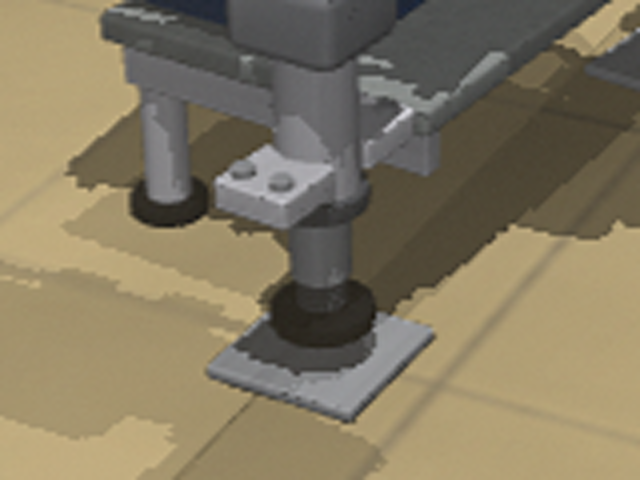

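Emit:
send_rows([
  [[0,0,0,-0.024,-0.027,0,0.9],[0,0,0,-0.028,-0.023,0,0.9],[0,0,0,-0.031,-0.017,0,0.9],[0,0,0,-0.034,-0.013,0,0.9],[0,0,0,-0.036,-0.007,0,0.9],[0,0,0,-0.035,-0.001,0,0.9]],
])

```text
time_s: 6.2
ee_pos: [562.2, -73.5, 184.0]
ee_rot: [179.7, -0.0, 92.1]
force: [5.8, 3.0, -4.3]
gripper_width: 17.0
gripper_force: 35.0
```

```bash
python3 -c "
from h import *
rep()"
```

```text
ang -88.4 r 43.5 drag 5.9 rad -2.85 z 183.98379833967178 t 6.2
dark n 385 [ 8.4 14.8 16.8 21.3 29.4 42.1] [557.2 -22.4  22.7]
```

Emit:
send_rows([
  [[0,0,0,-0.036,0.004,0,0.9],[0,0,0,-0.035,0.01,0,0.9],[0,0,0,-0.032,0.015,0,0.9],[0,0,0,-0.03,0.021,0,0.9],[0,0,0,-0.026,0.025,0,0.9]],
])

```text
time_s: 6.75
ee_pos: [529.8, -60.9, 184.0]
ee_rot: [179.8, 0.3, 92.1]
force: [3.8, -4.3, -3.1]
gripper_width: 16.9
gripper_force: 35.0
```

```bash
python3 -c "
from h import *
rep()"
```

```text
ang -135.2 r 43.9 drag 5.74 rad 0.38 z 183.99107107515232 t 6.75
dark n 386 [ 9.2 10.  12.1 16.5 25.  41.9] [557.1 -22.7  18.2]
```

Emit:
send_rows([
  [[0,0,0,-0.021,0.029,0,0.9],[0,0,0,-0.017,0.031,0,0.9],[0,0,0,-0.011,0.035,0,0.9]],
])

```text
time_s: 7.1
ee_pos: [518.2, -42.5, 183.9]
ee_rot: [-180.0, 0.3, 92.2]
force: [0.5, -7.6, -0.9]
gripper_width: 16.8
gripper_force: 35.0
```

```bash
python3 -c "
from h import *
rep('s2')"
```

```text
ang -163.7 r 44.6 drag 7.43 rad 1.66 z 183.93891058118032 t 7.1
dark n 373 [ 8.2  8.5 10.2 14.7 22.1 42.6] [557.3 -22.8  16.3]
```

View pics/s2.png

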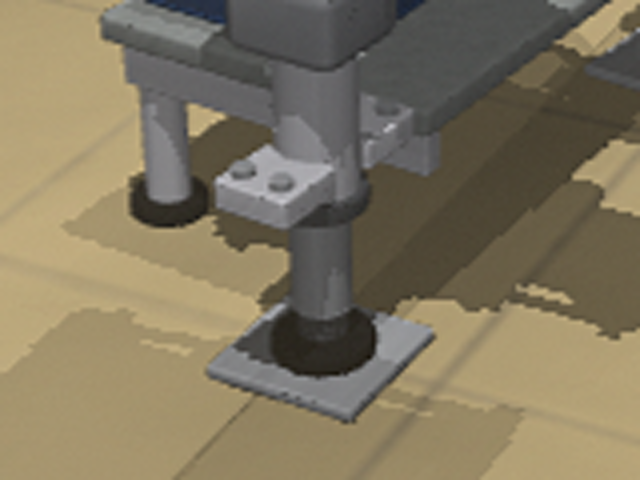

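Emit:
send_rows([
  [[0,0,0,-0.006,0.035,0,0.9],[0,0,0,0,0.036,0,0.9]],
])

```text
time_s: 7.35
ee_pos: [515.9, -28.5, 183.9]
ee_rot: [-179.8, 0.3, 92.2]
force: [-2.2, -8.3, 0.1]
gripper_width: 16.8
gripper_force: 35.0
```

```bash
cat >> h.py <<'E'
def track(tag):
    a=cv2.imread("pics/s1.png",0);b=cv2.imread(f"pics/{tag}.png",0)
    T=np.minimum(a,110)[268:350,262:385]
    m=cv2.matchTemplate(np.minimum(b,110),T,cv2.TM_CCOEFF_NORMED);_,v,_,l=cv2.minMaxLoc(m)
    print(tag,"shift px/4",l[0]-262,l[1]-268,round(v,3))
E
python3 -c "
from h import *
rep('s3');track('s2');track('s3')"
```

```text
ang 178.0 r 45.1 drag 8.33 rad 1.91 z 183.88694103268062 t 7.35
dark n 349 [ 8.2  8.6 10.4 14.6 20.  43. ] [557.2 -22.7  16.1]
s2 shift px/4 0 28 0.837
s3 shift px/4 0 28 0.808
```

```bash
python3 -c "
from h import *
a=proj('scene',[557,-31,14]);b=proj('scene',[557,-31,24]);print('px4/mm',(a-b)*4/10)
e=cv2.imread('pics/s1.png');
S=cv2.imread('pics/scene0.png')[230:350,190:350];cv2.imwrite('pics/s0.png',cv2.resize(S,(640,480),interpolation=cv2.INTER_CUBIC));track('s0')
F=[]
for i in range(6):
    optics.grab_frame('scene');F.append(env.state()['force'])
print(np.mean(F,0),np.std(F,0))
"
```

```text
px4/mm [0.07713034 2.39296365]
s0 shift px/4 1 -27 0.886
[-2.66423726 -4.52635417  1.0235966 ] [0.40054407 0.45944989 0.390536  ]
```

The foot stopped 11.7 mm after s1, so it touched at about -147°, and the crank is now about 0.6–0.8 rad past touch (the drag rise agrees). I'll add a little more, then let go.

Emit:
send_rows([
  [[0,0,0,0.005,0.034,0,0.9],[0,0,0,0.003,0.012,0,0.9],[0,0,0,0,0,0,0.9],[0,0,0,0,0,0,0.9]],
])

```text
time_s: 8.1
ee_pos: [517.0, -18.6, 183.8]
ee_rot: [-179.8, 0.2, 92.2]
force: [-4.1, -5.9, 1.9]
gripper_width: 17.1
gripper_force: 35.0
```

```bash
python3 -c "
from h import *
rep('s4');track('s4')"
```

```text
ang 165.5 r 45.4 drag 6.74 rad 2.48 z 183.84128231243994 t 8.1
dark n 337 [ 8.2  8.4 10.3 14.5 19.  44.1] [557.1 -22.6  15.9]
s4 shift px/4 0 28 0.79
```

Emit:
send_rows([
  [[0,0,0,0,0,0,0.2],[0,0,0,0,0,0,-0.3],[0,0,0,0,0,0,-0.6],[0,0,0,0,0,0,-0.6],[0,0,0,0,0,0,-0.6],[0,0,0,0,0,0,-0.6]],
])

```text
time_s: 8.75
ee_pos: [518.5, -16.4, 183.9]
ee_rot: [180.0, -0.0, 92.1]
force: [0.2, 0.8, 0.5]
gripper_width: 62.1
gripper_force: 0.0
```

Emit:
send_rows([
  [[0,0,0,0,0,0.1,-0.6],[0,0,0,0,0,0.1,-0.6],[0,0,0,0,0,0.1,-0.6],[0,0,0,0,0,0.1,-0.6],[0,0,0,0,0,0.1,-0.6],[0,0,0,0,0,0,-0.6],[0,0,0,0,0,0,-0.6]],
])

```text
time_s: 9.45
ee_pos: [518.3, -16.4, 283.5]
ee_rot: [180.0, 0.0, 92.1]
force: [0.7, -0.1, 0.2]
gripper_width: 72.8
gripper_force: 0.0
```

Run:
```python
from h import *
rep('s5');track('s5')
s=env.state();p,d=optics.grab_frame("wrist")
for n,z in(("jack_hub",166),("jack_knob",194)):
    for r in optics.place_of("wrist",n)[:2]: print(n,round(r["conf"],2),np.round(w_z(r["at"],s,z),1))
```

```text
ang 162.4 r 44.8 drag -0.07 rad -0.67 z 283.5245182036096 t 9.45
dark n 359 [ 8.1  8.4  9.9 14.7 21.5 51.7] [557.3 -22.7  17.2]
s5 shift px/4 0 28 0.784
jack_hub 0.87 [561.8 -28.4 166. ]
jack_knob 0.95 [518.2 -19.  194. ]
jack_knob 0.57 [542.1   7.8 194. ]
```

View pics/s5.png

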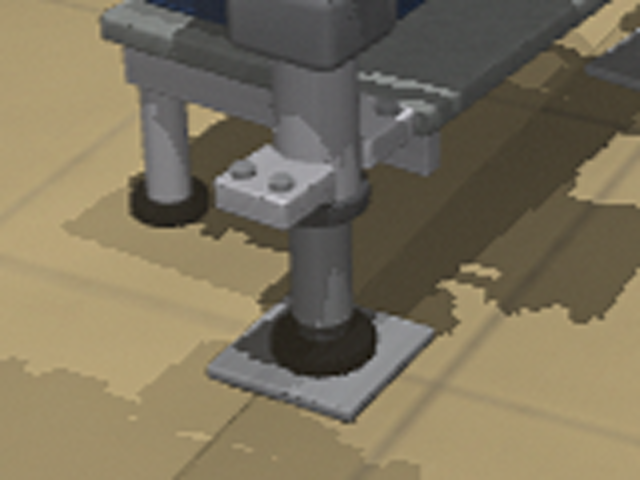

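The foot stands on the plate (320,345) and hasn't moved in the last three frames. By angle, the knob is 4.6 rad from its start and the foot dropped 23 mm. That puts the crank about 0.8 rad past touch, roughly 19 N.

```bash
python3 -c "
from workcell import env
print(env.job_done())"
```

```text
the job is handed in; nothing more can be done
None
```

I cranked the raised (left) leg down until its foot stood on the plate, then about 0.8 rad further (roughly an eighth of a turn, about 19 N by estimate). I let go of the crank, did not touch the other leg's crank, and handed the job in at about 9.5 s; no verdict was returned.

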